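Lock the dust filter and shake it down

TASK

The filter of the bench dust extractor has just been changed. Take the pin spanner from its wooden rest, put both prongs in the two holes of the lock ring and turn the ring clockwise (seen from above) with it until it is fully home against its stop; then set the spanner back upright on its rest the way it stood and let go. Only after that, push the leaning shaker plunger down through its soft first stop until it is firmly on its stiff second stop, hold it there for about a second and let it spring back; leave the stone, the mallet and the chisel alone.

Things in the scene. Friction and masses are not known exactly. Their poses are not given: they have to be found in the camera images.
- ring_top (a point): Centre of the flat top of the lock ring (steel disc, darker rim, 116 mm across, 20 mm thick) on the extractor's upright grey filter pot, 140 mm above the bench. z up; its x axis runs through the centres of the two holes at x = +28 and -28 mm, which are 14 mm wide, 18 mm deep and chamfered. The ring turns about this point's z axis.
- ring (a joint): Angle of the lock ring in rad, growing as it turns clockwise seen from above; 0 to 1.3, where 1.3 is the closed stop (fully home). Stands between 0 and 0.5 at the start; stiff to turn (about 0.15 N m) and stays where it is left.
- cap_top (a point): Centre of the flat face of the shaker plunger's black round cap (60 mm across, 14 mm thick, on a steel rod in a leaning aluminium barrel), on the same machine, to the right of the ring seen from the robot; about 200 mm above the bench. Its z axis points out of the cap, leaning 35 degrees from vertical, to the robot's right and a little towards it; pressing is along -z.
- stage1 (a joint): Plunger's soft first stage in m: 0 up, 0.022 at the soft first stop. 2 N to start it, 6 N at its end; springs back.
- stage2 (a joint): Plunger's stiff second stage in m, beyond the first stop: 0 until about 10 N, 0.009 at the hard second stop, reached with 16 N (so the whole stroke is 31 mm); springs back.
- spanner_grip (a point): Middle of the pin spanner's upright black rubber handle, 40 mm (along x) by 20 mm (along y), 74 mm tall, on a flat steel plate 116 (x) x 36 x 12 mm, whose underside lies 50 mm and top 38 mm below this point. Two prongs, 9 mm thick, 16 mm long, tapered tips, point down from the plate at x = +28 and -28 mm. z up; about 0.3 kg, loose, stands on its rest.
- prong_a (a point): Tip of one prong of the spanner, 28 mm along +x of the handle's axis and 66 mm below spanner_grip.
- prong_b (a point): Tip of the other prong, 28 mm along -x of the handle's axis and 66 mm below spanner_grip.
- rest_top (a point): Centre of the spanner's fixed wooden rest, level with the tops of its two support blocks, 40 mm above the bench. Blocks 24 mm wide, 60 mm deep along y, 102 mm apart centre to centre along x (78 mm gap). The spanner's plate lies across them along x, prongs in the gap, spanner_grip 50 mm above this point.
- stone: Bystander: rough pale marble block 100 x 80 x 65 mm, origin at the centre of its underside, z up.
- mallet: Bystander: white round carver's mallet standing on its head, handle up, 96 mm across and 205 mm tall, origin at the centre of its underside, z up.
- chisel: Bystander: steel chisel lying on the bench on the right, beyond the stone or rest, 195 mm long along its x (from -75 to +120 mm), 14 mm high, origin on its underside.
- handle_bar (a point): Middle of the machine's steel carrying-handle bar: level, 14 mm thick, 136 mm long, running square to the plunger's lean, 305 mm above the bench, on two upright posts either side of the barrel. It crosses about 105 mm higher than the cap and 23 mm to its high side, away from where it leans, so an upright gripper has no room over the cap: come in along the plunger.

How it is judged:
By the outcome, as a careful person would: the job done as asked, in the order asked, and still so for the second after the job is handed in, with the robot touching nothing.
It also fails if it takes over 72 s, if anything falls off the work surface, if the arm or the gripper's body presses on something with over 40 N, if the wrist force passes 120 N, or if a joint passes its speed limit or range.

ROBOT

A 6-joint arm with a two-finger parallel gripper is mounted at the origin on the work surface. World frame = base frame: x ahead of the robot, y to its left, z up, the work surface at z = 0. Lengths are in mm, angles in rad, forces in N, time in s.
With the tool pointing down it reaches from about 350 to 875 mm from the base axis. Payload 4.2 kg.
Tool frame: the origin (TCP) lies midway between the tips of the shut fingers; the grasp point (between the pads) lies 19 mm behind it; z points along the fingers, y is the line along which they close (so a half turn about z gives the same grasp; the last joint's range is limited). The gripper opens to 87 mm and grips with 3 to 60 N. Pads are 19 mm wide; open, the fingers measure 117 mm over their backs; the gripper's body (75 mm by 190 mm) begins 51 mm behind the grasp point.
Start: joints at [1.56, 0.385, 0.008, 0, -1.194, -0.259], TCP at [166.555, 602.378, 222.55] pointing down, gripper open.
Joint ranges: [-3.14, 3.14], [-1.21, 2.06], [-1.07, 1.41], [-3.16, 2.05], [-2.99, -0.16], [-3.1, 3.1]. Speed limits (rad/s): [2.79, 2.79, 3.14, 3.14, 3.14, 3.14].

INTERFACE

Orientations are given as a unit quaternion [x, y, z, w].
In Python, from rig import ctrl, imaging, job, find_in, landmark_of gives the robot as it stands. The module is installed in compiled form; this text tells all that it offers.
- The arm moves only by the shell command python3 -m crank 'ROWS' [FORCE]. ROWS is JSON, a list that holds one entry, the list of rows, each a list of 5 numbers: the finger opening in m, from 0 to 0.087, then the shift along the tool's x, y, z in m, then the turn about the tool's z in degrees. A call has exactly 8 rows; each row shifts and turns the commanded pose from where the row before left it, along the tool's axes as they then stand; what a row does not reach is not made up. A row lasts 1/8 s, in which the tool goes at most 62.5 mm and 10.7 degrees, less where a joint would pass 70% of its speed; a pose out of reach is approached as far as the arm can. A call with a gripper value outside its range is refused whole. The fingers move at their own pace and stop on an object; FORCE is the grip in N (left out, the last holds). Time passes only in rows, so rows that do not move let the fingers close, or fill a call up. It gives the time, the measured TCP pose, the force, the opening and the grip force at its end, in the units of the state.
- ctrl.get_obs(): the state, without advancing time (a new reading comes with each control period).
- imaging.read_camera(name): name is "scene" or "top"; returns the picture (480x640x3 uint8, red, green, blue); there is no depth.
- imaging.camera_model(name): a dict with "camera_matrix" (3x3 intrinsics, pixels), "k1" (the pictures are not rectified: a ray, as slopes to the right and down, at radius r is drawn at 1 + k1 r^2 times it, then the intrinsics apply), "R" (3x3) and "t" (3): a world point X has camera coordinates R X + t. Camera axes: x right, y down, z forward; pixel columns grow to the right and rows downward; lengths in mm; the calibration is good to about 2 mm. A picture is of the moment at which its call begins. camera_model takes no time and is no camera call.
- job.finish_job(): hands the job in; it is judged then, once.
Trained networks look in the newest picture that a camera, given by its name, has taken for a name from the list of things; names that differ only in an ending like _2 or _b are one class to them, and where a whole thing is asked for, a point or a joint stands for the part that bears it (a point fixed in the world has none). Each returns a list of dicts, best first, with "p" (0 to 1); they miss things now and then, are a little off and sometimes report something else, mostly with a low value. They report only what shows in the picture. A call takes as long as a camera call.
- find_in(camera, target): "position" ([column, row] in pixels, amid what is visible of it).
- landmark_of(camera, target): "position" ([column, row] in pixels: a listed point, or the origin of a listed thing).
The state is a dict: "t": time; "joint_positions": joint angles; "dq": joint speeds; "effort": joint torques, N m; "eef_pos": TCP position; "tool_rot": TCP orientation; "ft_force": force on the tool from outside, world axes, zero at the start; "torque": the same for the moment, N m; "opening": opening from 0.0 (shut) to 1.0 (fully open); "grip_force": force on a finger pad.
Only numpy, scipy, OpenCV 4.12 (cv2) and the standard library are available. Lean on these libraries where they do the work, as an engineer would, in place of code of your own. Each camera call takes 0.05 s, during which the arm holds its last target. There are 200 camera calls.

## Working session

There is one attempt and no reset: what is moved stays moved. The work goes in short steps, Python scripts to look and compute and a shell command to move; the robot and the scene stay as the last step left them, time stands still between calls to the robot, and variables do not carry over. Pictures are saved under pics/ and viewed, at most 10 in all, crops included, and the job is handed in when it is done.

```bash
mkdir -p pics
cat > h.py <<'E'
import numpy as np, cv2
from rig import ctrl, imaging, job, find_in, landmark_of
from scipy.spatial.transform import Rotation as Ro
def snap(c,f=None):
    im=imaging.read_camera(c)
    if f: cv2.imwrite('pics/'+f,im[:,:,::-1])
    return im
def ray(c,p):
    m=imaging.camera_model(c);K=np.array(m['camera_matrix']);R=np.array(m['R']);t=np.array(m['t'])
    d=np.array([(p[0]-K[0,2])/K[0,0],(p[1]-K[1,2])/K[1,1]]);u=d.copy()
    for _ in range(30): u=d/(1+m['k1']*(u@u))
    return -R.T@t, R.T@np.array([u[0],u[1],1])
def atz(c,p,z):
    o,d=ray(c,p); return o+d*(z-o[2])/d[2]
def proj(c,X):
    m=imaging.camera_model(c);K=np.array(m['camera_matrix'])
    q=np.array(m['R'])@np.array(X,float)+np.array(m['t']);u=q[:2]/q[2];u=u*(1+m['k1']*(u@u))
    return K[:2,:2]@u+K[:2,2]
def tri(p1,p2):
    (a,d),(b,e)=ray('scene',p1),ray('top',p2)
    s=np.linalg.lstsq(np.c_[d,-e],b-a,rcond=None)[0]
    P,Q=a+d*s[0],b+e*s[1]; return (P+Q)/2,np.linalg.norm(P-Q)
E
python3 - <<'E'
from h import *
np.set_printoptions(precision=1,suppress=True)
for c in ('scene','top'): snap(c,c+'0.png'); o,d=ray(c,[320,240]); print(c,o,d)
Z=dict(ring_top=140,cap_top=200,spanner_grip=90,prong_a=24,rest_top=40,stone=0,mallet=0,chisel=0,handle_bar=305)
for n,z in Z.items():
    r={c:landmark_of(c,n)[:2] for c in('scene','top')}
    for c in r:
        for q in r[c]: print(n,c,round(q['p'],2),np.array(q['position']),atz(c,q['position'],z))
    if r['scene'] and r['top']: print('   tri',tri(r['scene'][0]['position'],r['top'][0]['position']))
o=ctrl.get_obs(); print(o['eef_pos'],o['tool_rot'],o['t'])
E
```

```text
scene [1312.2 -356.8  817.7] [-0.7  0.3 -0.6]
top [ 336.4   27.1 1444.1] [ 0.2  0.  -1. ]
ring_top scene 0.82 [373.9 253.5] [604.5 121.4 140. ]
ring_top scene 0.65 [167.6 298. ] [ 552.9 -350.9  140. ]
ring_top top 0.6 [280.7 216.1] [604.8 135.9 140. ]
   tri (array([602.5, 130.4, 136.4]), np.float64(12.926339975136074))
cap_top scene 0.59 [282.6 251. ] [576.8 -96.3 200. ]
cap_top scene 0.51 [458.4 293.6] [845.7 166.2 200. ]
cap_top top 0.73 [374.2 223.7] [580.2 -99.7 200. ]
   tri (array([579.9, -98.5, 202.9]), np.float64(1.9692954851698758))
spanner_grip scene 0.76 [410.  213.1] [435.8 346.4  90. ]
spanner_grip scene 0.74 [402.9 225.8] [480.5 292.3  90. ]
spanner_grip top 0.93 [199.9 284.6] [425.7 344.6  90. ]
   tri (array([427.7, 348.9,  83.9]), np.float64(6.394641707877329))
prong_a scene 0.84 [404.5 226.8] [411.5 352.6  24. ]
prong_a scene 0.25 [290.3 216.7] [219.   61.4  24. ]
prong_a top 0.93 [204.9 273.8] [460.2 348.2  24. ]
prong_a top 0.68 [202.5 294.9] [402.1 351.1  24. ]
   tri (array([452.6, 331.8,  58.6]), np.float64(18.925294415780893))
rest_top scene 0.91 [406.1 225.8
[... 302 characters left out ...]
   tri (array([ 404.4, -354.4,   -3.6]), np.float64(5.399995871388175))
mallet scene 0.62 [458.  293.9] [695.1 333.8   0. ]
mallet top 0.9 [218.7 193.9] [693.8 329.    0. ]
   tri (array([694.9, 330.8,   0.6]), np.float64(4.62035947733505))
chisel scene 0.63 [198.  381.3] [ 677.1 -337.8    0. ]
chisel top 0.84 [450.4 204.7] [ 681.7 -339.9    0. ]
   tri (array([ 680.7, -338.3,    4.8]), np.float64(0.8060200216517347))
handle_bar scene 0.95 [290.7 217.3] [608.3 -86.7 305. ]
handle_bar top 0.95 [371.5 210.7] [589.4 -82.6 305. ]
handle_bar top 0.48 [283.3 215.4] [572.7 116.4 305. ]
   tri (array([592.4, -82.2, 293.8]), np.float64(2.995002606950351))
[166.5 602.4 222.6] [ 1.  -0.1 -0.  -0. ] 1.0
```

Run:
```python
import cv2
a=cv2.imread('pics/top0.png');b=cv2.imread('pics/scene0.png')
A=cv2.resize(a[160:330,150:420],(794,500),interpolation=3);cv2.imwrite('pics/tc.png',A)
B=cv2.resize(b[170:360,250:480],(726,600),interpolation=3);cv2.imwrite('pics/sc.png',B)
```

```text
(no output)
```

View pics/tc.png

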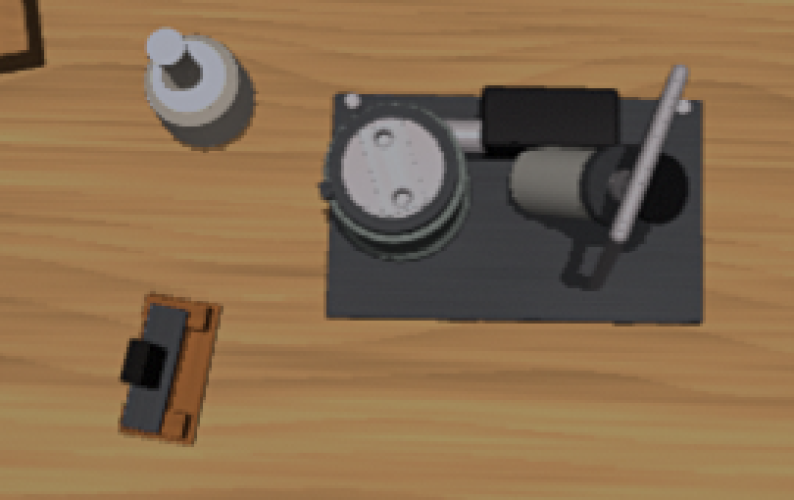

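View pics/sc.png

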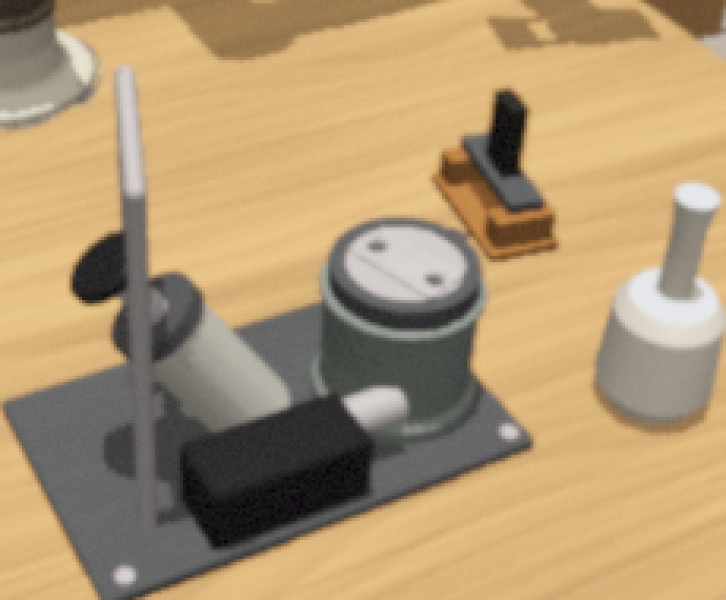

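Top crop: spanner upright on its rest (handle at crop ~(145,362)), plate roughly along world x. Ring holes are at (384,138) and (402,197), and the bar crosses over the black cap at (660,190). The scene crop agrees: holes at (377,245) and (435,280), spanner handle at (505,130).

Next I'll refine the poses with a silhouette fit.

```bash
cat >> h.py <<'E'
from scipy.optimize import minimize
S=8
def sil(c,boxes,off,w,h):
    M=np.zeros((h*S,w*S),np.uint8)
    for P in boxes:
        q=np.array([proj(c,p) for p in P])-off+0.5
        cv2.fillConvexPoly(M,cv2.convexHull((q*S).astype(np.int32)),255)
    return cv2.resize(M,(w,h),interpolation=cv2.INTER_AREA)/255.
def spanboxes(x,y,z,a):  # z: spanner_grip height
    def box(hx,hy,z0,z1): 
        c,s=np.cos(a),np.sin(a)
        return [(x+c*u-s*v,y+s*u+c*v,z+k) for u in(-hx,hx) for v in(-hy,hy) for k in(z0,z1)]
    return [box(58,18,-50,-38),box(20,10,-37,37)]
E
python3 - <<'E'
from h import *
np.set_printoptions(precision=2,suppress=True)
W={'top':(180,250,60,70),'scene':(375,180,60,75)}
masks={}
for c,(u,v,w,h) in W.items():
    im=cv2.imread(f'pics/{c}0.png').astype(int)[v:v+h,u:u+w]
    m=((im[:,:,2]-im[:,:,0])<25)
    n,l,st,_=cv2.connectedComponentsWithStats(m.astype(np.uint8));k=1+np.argmax(st[1:,4]);m=l==k
    print(c,st[k]);masks[c]=m.astype(float)
for cs in (['top'],['scene'],['top','scene']):
    def f(p): return sum(np.abs(sil(c,spanboxes(p[0],p[1],90,p[2]),np.array(W[c][:2]),*W[c][2:])-masks[c]).sum() for c in cs)
    best=min((minimize(f,[428,346,a],method='Nelder-Mead',options=dict(initial_simplex=[[428,346,a],[438,346,a],[428,354,a],[428,346,a+.15]])) for a in(-.3,-.15,0)),key=lambda r:r.fun)
    print(cs,best.x,np.degrees(best.x[2]),best.fun)
# ring: light disc + holes
for c,(cx,cy) in {'top':(282,217),'scene':(378,253)}.items():
    im=cv2.imread(f'pics/{c}0.png').astype(np.float32);g=cv2.resize(im,None,fx=4,fy=4,interpolation=3)
    hs=im[cy-25:cy+25,cx-30:cx+30].max(2)
    R=g.max(2);m=(R>150)&(np.ptp(g,2)<40)
    n,l,st,ce=cv2.connectedComponentsWithStats(m.astype(np.uint8));k=l[4*cy+2,4*cx+2]
    if k==0: print('bg');continue
    cn,_=cv2.findContours((l==k).astype(np.uint8),0,1);cn=max(cn,key=len)
    P=np.array([atz(c,((q[0,0]+.5)/4-.5,(q[0,1]+.5)/4-.5),140)[:2] for q in cv2.convexHull(cn)],np.float32)
    print(c,'disc',cv2.minEnclosingCircle(P),cv2.fitEllipse(P))
    fill=np.zeros(m.shape,np.uint8);cv2.fillConvexPoly(fill,cv2.convexHull(cn),1);fill=cv2.erode(fill,np.ones((9,9)))
    d=(fill>0)&(R<np.median(R[l==k])-25)
    n,l2,st,ce=cv2.connectedComponentsWithStats(d.astype(np.uint8))
    for i in np.argsort(-st[1:,4])[:3]+1:
        q=(ce[i]+.5)/4-.5; print('  hole',st[i,4],q,atz(c,q,140)[:2])
E
```

```text
top [ 11  13  23  44 625]
scene [ 22  20  24  37 420]Traceback (most recent call last):
  File "<stdin>", line 12, in <module>
  File "<stdin>", line 12, in <genexpr>
    res = _minimize_neldermead(fun, x0, args, callback, bounds=bounds,
                               **options)
    fsim[j] = func(sim[j])
              ~~~~^^^^^^^^
    fx = function(np.copy(x), *(wrapper_args + args))
  File "<stdin>", line 11, in f
  File "<stdin>", line 11, in <genexpr>
  File "h.py", line 28, in sil
    q=np.array([proj(c,p) for p in P])-off+0.5
                ~~~~^^^^^
  File "h.py", line 16, in proj
    m=imaging.camera_model(c);K=np.array(m['camera_matrix'])
ValueError: time passes only in moves, steps and waits
```

```bash
sed -i 's/imaging.camera_model(c)/CM(c)/' h.py; sed -i '3i import functools\nCM=functools.cache(lambda c: imaging.camera_model(c))' h.py
cat > m.py <<'E'
from h import *
np.set_printoptions(precision=2,suppress=True)
def spanfit(files,W,x0,z,thr=25,free=False):
    masks={}
    for c,(u,v,w,h) in W.items():
        im=cv2.imread(files[c]).astype(int)[v:v+h,u:u+w]
        m=((im[:,:,2]-im[:,:,0])<thr)
        n,l,st,_=cv2.connectedComponentsWithStats(m.astype(np.uint8));k=1+np.argmax(st[1:,4])
        masks[c]=(l==k).astype(float)
    for cs in (['top'],['scene'],['top','scene']):
        def f(p): return sum(np.abs(sil(c,spanboxes(p[0],p[1],z,p[2]),np.array(W[c][:2]),*W[c][2:])-masks[c]).sum() for c in cs)
        x,y,a0=x0
        best=min((minimize(f,[x,y,a],method='Nelder-Mead',options=dict(initial_simplex=[[x,y,a],[x+10,y,a],[x,y+8,a],[x,y,a+.15]])) for a in(a0-.15,a0,a0+.15)),key=lambda r:r.fun)
        print(cs,best.x,np.degrees(best.x[2]),best.fun)
def ringfit(files):
  for c,(cx,cy) in {'top':(282,217),'scene':(378,253)}.items():
    im=cv2.imread(files[c]).astype(np.float32);g=cv2.resize(im,None,fx=4,fy=4,interpolation=3)
    R=g.max(2);m=(R>150)&(np.ptp(g,2)<40)
    n,l,st,ce=cv2.connectedComponentsWithStats(m.astype(np.uint8));k=l[4*cy+2,4*cx+2]
    if k==0: print('bg');continue
    cn,_=cv2.findContours((l==k).astype(np.uint8),0,1);cn=max(cn,key=len)
    P=np.array([atz(c,((q[0,0]+.5)/4-.5,(q[0,1]+.5)/4-.5),140)[:2] for q in cv2.convexHull(cn)],np.float32)
    print(c,'disc',cv2.minEnclosingCircle(P),cv2.fitEllipse(P))
    fill=np.zeros(m.shape,np.uint8);cv2.fillConvexPoly(fill,cv2.convexHull(cn),1);fill=cv2.erode(fill,np.ones((9,9)))
    d=(fill>0)&(R<np.median(R[l==k])-25)
    n,l2,st,ce=cv2.connectedComponentsWithStats(d.astype(np.uint8))
    for i in np.argsort(-st[1:,4])[:3]+1:
        q=(ce[i]+.5)/4-.5; print('  hole',st[i,4],q,atz(c,q,140)[:2])
E
python3 - <<'E'
from m import *
F={'top':'pics/top0.png','scene':'pics/scene0.png'}
spanfit(F,{'top':(180,250,60,70),'scene':(375,180,60,75)},(428,346,-.15),90)
ringfit(F)
E
```

```text
['top'] [428.28 347.86  -0.19] -10.66236960709621 63.101960784313725
['scene'] [426.57 352.52  -0.33] -18.822944079774864 142.478431372549
['top', 'scene'] [427.97 348.31  -0.2 ] -11.654128021412403 238.30588235294115
top disc ((603.8521728515625, 129.24032592773438), 44.88606643676758) ((603.8924560546875, 129.62088012695312), (87.40797424316406, 89.56437683105469), 91.49414825439453)
  hole 304 [286.05 225.63] [580.23 121.1 ]
  hole 288 [279.5  205.22] [633.5  140.23]
scene disc ((606.04150390625, 131.96974182128906), 47.23945999145508) ((605.9902954101562, 131.6468048095703), (93.3487777709961, 93.97676849365234), 74.51219177246094)
  hole 384 [369.  247.5] [579.61 122.47]
  hole 320 [387.45 258.35] [633.51 141.08]
  hole 13 [384.28 263.74] [647.13 124.02]
```

```bash
cat >> h.py <<'E'
def togo(X,yaw=None):
    "shift in tool axes (mm) after no turn, and turn in deg for tool x along world yaw (deg, mod 180)"
    o=ctrl.get_obs();R=Ro.from_quat(o['tool_rot']).as_matrix();p=np.array(o['eef_pos'])
    print('t %.2f q'%o['t'],np.round(o['joint_positions'],3),'tcp',p.round(1),'open',round(o['opening']*87,1),'grip',round(o['grip_force'],1))
    print('F',np.round(o['ft_force'],1),'M',np.round(o['torque'],2),'toolz',R[:,2].round(3),'yaw x',np.degrees(np.arctan2(R[1,0],R[0,0])).round(2))
    a=0
    if yaw is not None:
        cur=np.degrees(np.arctan2(R[1,0],R[0,0]));a=-((yaw-cur+90)%180-90)
    d=R.T@(np.array(X)-p)
    d2=Ro.from_euler('z',a,degrees=True).as_matrix().T@d
    print('shift before turn',d.round(1),'turn',round(a,2),'shift after turn',d2.round(1))
E
python3 -c "
from h import *
togo([428.5,347.5,200],-11)"
```

```text
t 1.00 q [ 1.56   0.385  0.008 -0.    -1.194 -0.259] tcp [166.5 602.4 222.6] open 87.4 grip 0.0
F [ 0.5 -0.2 -0.3] M [-0.02 -0.02  0.02] toolz [-0.  0. -1.] yaw x -15.46
shift before turn [320.4 175.8  22.5] turn -4.46 shift after turn [305.8 200.2  22.5]
```

```bash
python3 -m crank '[[[0.087,0.0458,0.0251,0.003,0],[0.087,0.0458,0.0251,0.003,0],[0.087,0.0458,0.0251,0.003,0],[0.087,0.0458,0.0251,0.003,0],[0.087,0.0458,0.0251,0.003,0],[0.087,0.0458,0.0251,0.003,0],[0.087,0.0458,0.0251,0.004,-4.5],[0.087,0,0,0,0]]]' 30
python3 -c "
from h import *
togo([428.5,347.5,74],-11)"
```

```text
t: 2.0
eef_pos: [430.5, 345.0, 200.2]
tool_rot: [0.995, -0.098, -0.0, 0.0]
ft_force: [-0.9, 0.4, -0.9]
opening: 1.0
grip_force: 0.0
t 2.00 q [ 0.97   0.279 -0.207  0.    -1.086  0.405] tcp [430.5 345.  200.2] open 87.0 grip 0.0
F [-0.9  0.4 -0.9] M [ 0.    0.03 -0.06] toolz [-0.    -0.001 -1.   ] yaw x -11.23
shift before turn [ -2.4  -2.2 126.2] turn -0.23 shift after turn [ -2.4  -2.2 126.2]
```

```bash
python3 -m crank '[[[0.087,-0.002,-0.002,0.030,0],[0.087,0,0,0.032,0],[0.087,0,0,0.032,0],[0.087,0,0,0.022,0],[0.087,0,0,0.010,0],[0.087,0,0,0,0],[0,0,0,0,0],[0,0,0,0,0]]]' 40
python3 -m crank '[[[0,0,0,0,0],[0,0,0,0,0],[0,0,0,0,0],[0,0,0,0,0],[0,0,0,0,0],[0,0,0,0,0],[0,0,0,0,0],[0,0,0,0,0]]]' 40
python3 -c "
from h import *
togo([428.5,347.5,250],-11)"
```

```text
t: 3.0
eef_pos: [427.5, 350.5, 75.6]
tool_rot: [0.995, -0.095, 0.001, -0.001]
ft_force: [0.1, -0.1, 0.9]
opening: 0.853
grip_force: 0.0
t: 4.0
eef_pos: [427.1, 349.8, 74.5]
tool_rot: [0.995, -0.096, -0.0, 0.0]
ft_force: [1.1, -0.1, -0.2]
opening: 0.23
grip_force: 39.9
t 4.00 q [ 0.98   0.416 -0.363 -0.    -0.792  0.4  ] tcp [427.1 349.8  74.5] open 20.0 grip 39.9
F [ 1.1 -0.1 -0.2] M [-0.09 -0.04 -0.03] toolz [-0. -0. -1.] yaw x -10.96
shift before turn [   1.8    2.  -175.5] turn 0.04 shift after turn [   1.8    2.  -175.5]
```

```bash
python3 -m crank '[[[0,0,0,-0.03,0],[0,0,0,-0.055,0],[0,0,0,-0.055,0],[0,0.0435,0.036,-0.01,0],[0,0.0435,0.036,0,0],[0,0.0435,0.036,0,0],[0,0.0435,0.036,0,0],[0,0.0435,0.036,0,0]]]' 40
python3 -m crank '[[[0,0,0,0,-10],[0,0,0,0,-10],[0,0,0,0,-10.4],[0,0,0,0,0],[0,0,0,0,0],[0,0,0,0,0],[0,0,0,0,0],[0,0,0,0,0]]]' 40
python3 - <<'E'
from m import *
for c in ('top','scene'): snap(c,c+'1.png')
togo([605.3,130.9,195],19.4)
for n in('spanner_grip','prong_a'):
  for c in('top','scene'): print(n,c,[(round(q['p'],2),np.array(q['position'])) for q in landmark_of(c,n)[:2]])
b=cv2.imread('pics/scene1.png');cv2.imwrite('pics/s1c.png',cv2.resize(b[130:290,300:470],(638,600),interpolation=3))
E
```

```text
t: 5.0
eef_pos: [606.7, 130.4, 223.2]
tool_rot: [0.995, -0.096, -0.001, 0.0]
ft_force: [0.8, 1.2, -4.1]
opening: 0.226
grip_force: 39.9
t: 6.0
eef_pos: [606.4, 131.9, 224.6]
tool_rot: [0.986, 0.169, -0.0, -0.0]
ft_force: [0.3, -1.3, -4.0]
opening: 0.227
grip_force: 39.9
t 6.10 q [ 0.47  0.38 -0.   -0.   -1.19  1.44] tcp [606.5 131.9 224.6] open 19.9 grip 39.9
F [-0.2 -0.3 -4. ] M [-0.08 -0.09  0.01] toolz [ 0.  0. -1.] yaw x 19.43
shift before turn [-1.4  0.5 29.6] turn 0.03 shift after turn [-1.4  0.5 29.6]
spanner_grip top [(0.86, array([281.1, 209.4]))]
spanner_grip scene [(0.83, array([383.8, 218. ]))]
prong_a top [(0.5, array([280.2, 224.1]))]
prong_a scene [(0.97, array([369.3, 239.6])), (0.92, array([389.4, 251.1]))]
```

View pics/s1c.png

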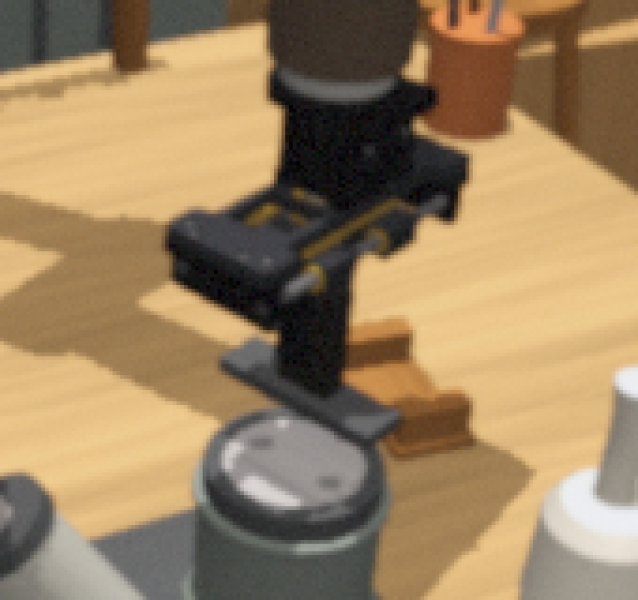

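The scene crop shows the spanner held level above the ring, with its plate at crop (310,390). The ring holes at (262,440) and (330,482) are still visible under it.

Run:
```python
from m import *
a=atz('scene',[369.3,239.6],174.1);b=atz('scene',[389.4,251.1],174.1)
print(a,b,(a+b)/2,np.linalg.norm(a-b),np.degrees(np.arctan2((b-a)[1],(b-a)[0])))
print(tri([383.8,218],[281.1,209.4]))
# plate outline fit in scene: mask plate by color
im=cv2.imread('pics/scene1.png').astype(int)
for c in('top','scene'):
  X=np.array([606.5,131.9,240.1]);
  print(c,[proj(c,p).round(1) for p in spanboxes(606.5,131.9,240.1,np.radians(19.4))[0]])
# fit plate end corners in scene with SIL of plate only, sub-window ends
p=cv2.imread('pics/scene1.png');cv2.imwrite('pics/s1d.png',cv2.resize(p[215:270,350:420],(764,600),interpolation=3))
```

```text
[590.74 114.08 174.1 ] [647.42 133.83 174.1 ] [619.08 123.96 174.1 ] 60.024046146058346 19.215745990775947
(array([603.99, 132.48, 237.53]), np.float64(11.257856186591722))
top [array([294.7, 231.1]), array([294.4, 230.2]), array([280.7, 235.5]), array([280.4, 234.6]), array([280.9, 187.7]), array([280.6, 186.4]), array([267.2, 191.9]), array([266.7, 190.7])]
scene [array([356. , 228.5]), array([356.2, 224.3]), array([366. , 222.4]), array([366.3, 218.3]), array([395. , 250.4]), array([395.6, 246.2]), array([404.8, 243.5]), array([405.4, 239.3])]
```

View pics/s1d.png

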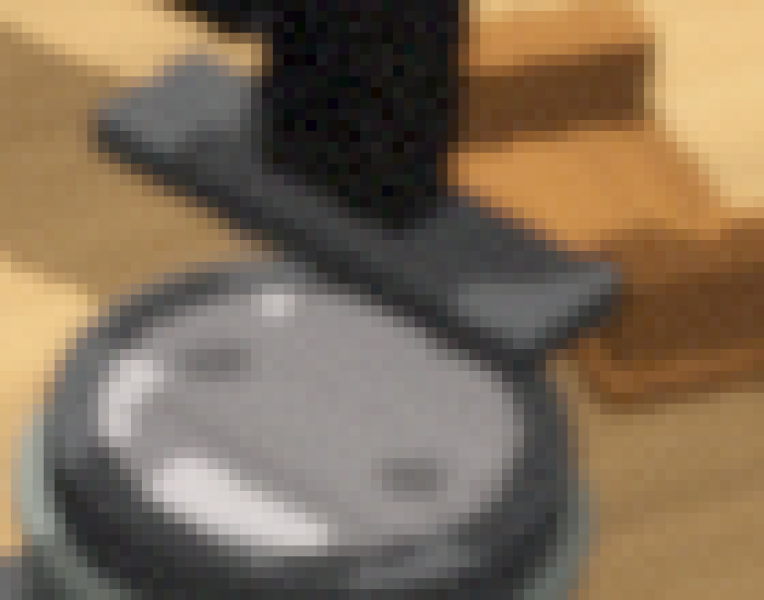

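The crop shows the plate level within a pixel or so of its predicted outline. The two ring holes sit at crop (215,358) and (410,475), close to where the prongs should land. I'll lower gently and use the contact height to tell whether the prongs went in: 190 means they missed, 174 means they are seated.

```bash
python3 -m crank '[[[0,-0.0014,0.0005,0.010,0],[0,0,0,0.012,0],[0,0,0,0.008,0],[0,0,0,0.002,0],[0,0,0,0.002,0],[0,0,0,0.001,0],[0,0,0,0.001,0],[0,0,0,0,0]]]' 40
python3 -c "
from h import *
togo([605.3,130.9,174.5],19.4)"
```

```text
t: 7.3
eef_pos: [605.3, 130.9, 188.6]
tool_rot: [0.986, 0.169, 0.0, -0.0]
ft_force: [-0.5, -0.5, -3.7]
opening: 0.227
grip_force: 39.9
t 7.30 q [ 0.474  0.399 -0.057  0.    -1.114  1.436] tcp [605.3 130.9 188.6] open 19.7 grip 39.9
F [-0.5 -0.5 -3.7] M [-0.05  0.03  0.05] toolz [ 0.  0. -1.] yaw x 19.44
shift before turn [-0.   0.  14.1] turn 0.04 shift after turn [-0.   0.  14.1]
```

No contact yet at 188.6, so continue down in small rows.

```bash
python3 -m crank '[[[0,0,0,0.001,0],[0,0,0,0.001,0],[0,0,0,0.001,0],[0,0,0,0.001,0],[0,0,0,0.001,0],[0,0,0,0.001,0],[0,0,0,0,0],[0,0,0,0,0]]]' 40
python3 -c "
from h import *
togo([605.3,130.9,174.5],19.4)"
```

```text
t: 8.3
eef_pos: [605.2, 130.9, 182.5]
tool_rot: [0.986, 0.169, -0.0, 0.0]
ft_force: [-0.0, -0.4, -3.9]
opening: 0.231
grip_force: 39.9
t 8.30 q [ 0.474  0.404 -0.066 -0.    -1.101  1.436] tcp [605.2 130.9 182.5] open 20.1 grip 39.9
F [-0.  -0.4 -3.9] M [-0.18  0.07 -0.02] toolz [-0. -0. -1.] yaw x 19.44
shift before turn [0.1 0.  8. ] turn 0.04 shift after turn [ 0.1 -0.   8. ]
```

```bash
python3 -m crank '[[[0,0,0,0.002,0],[0,0,0,0.002,0],[0,0,0,0.001,0],[0,0,0,0.001,0],[0,0,0,0.0005,0],[0,0,0,0,0],[0,0,0,0,3],[0,0,0,0,3]]]' 40
python3 -c "
from h import *
togo([605.3,130.9,174.5],19.4)"
```

```text
t: 9.3
eef_pos: [605.0, 130.4, 175.9]
tool_rot: [0.993, 0.116, -0.001, 0.001]
ft_force: [-0.7, -1.4, -3.1]
opening: 0.227
grip_force: 39.9
t 9.30 q [ 4.740e-01  4.100e-01 -7.500e-02  1.000e-03 -1.088e+00  1.330e+00] tcp [605.  130.4 175.9] open 19.8 grip 39.9
F [-0.7 -1.4 -3.1] M [-0.68  0.26  0.14] toolz [-0.001 -0.001 -1.   ] yaw x 13.38
shift before turn [ 0.4 -0.4  1.4] turn -6.02 shift after turn [ 0.5 -0.4  1.4]
```

```bash
python3 -m crank '[[[0,0,0,0,5],[0,0,0,0,5],[0,0,0,0,5],[0,0,0,0,5],[0,0,0,0,5],[0,0,0,0,4],[0,0,0,0,3],[0,0,0,0,0]]]' 40
python3 -c "
from h import *
togo([605.3,130.9,174.5],19.4)"
```

```text
t: 10.3
eef_pos: [605.0, 131.0, 176.0]
tool_rot: [0.987, -0.161, -0.0, 0.0]
ft_force: [-1.0, -0.8, -4.1]
opening: 0.224
grip_force: 39.9
t 10.30 q [ 0.474  0.41  -0.075 -0.    -1.087  0.774] tcp [605. 131. 176.] open 19.5 grip 39.9
F [-1.  -0.8 -4.1] M [-0.09  0.45  0.04] toolz [-0.001  0.    -1.   ] yaw x -18.52
shift before turn [ 0.3 -0.   1.5] turn -37.92 shift after turn [0.2 0.2 1.5]
```

```bash
python3 -m crank '[[[0,0,0,0,3],[0,0,0,0,3],[0,0,0,0,3],[0,0,0,0,2],[0,0,0,0,2],[0,0,0,0,2],[0,0,0,0,2],[0,0,0,0,2]]]' 40
python3 -c "
from h import *
togo([605.3,130.9,174.5],19.4)"
```

```text
t: 11.3
eef_pos: [605.2, 131.2, 175.9]
tool_rot: [0.946, -0.323, -0.0, -0.0]
ft_force: [-2.4, 2.0, -3.1]
opening: 0.225
grip_force: 39.9
t 11.30 q [ 4.740e-01  4.100e-01 -7.400e-02 -1.000e-03 -1.087e+00  4.390e-01] tcp [605.2 131.2 175.9] open 19.5 grip 39.9
F [-2.4  2.  -3.1] M [0.6  0.58 0.16] toolz [-0.  0. -1.] yaw x -37.68
shift before turn [0.2 0.2 1.4] turn -57.08 shift after turn [-0.   0.3  1.4]
```

```bash
python3 -m crank '[[[0,0,0,0,2],[0,0,0,0,2],[0,0,0,0,2],[0,0,0,0,2],[0,0,0,0,1],[0,0,0,0,1],[0,0,0,0,1],[0,0,0,0,0]]]' 40
python3 -c "
from h import *
togo([605.3,130.9,174.5],19.4)"
```

```text
t: 12.3
eef_pos: [605.3, 131.1, 176.1]
tool_rot: [0.912, -0.411, 0.0, -0.0]
ft_force: [-3.4, 3.5, -3.5]
opening: 0.239
grip_force: 44.1
t 12.30 q [ 0.474  0.41  -0.074 -0.    -1.087  0.25 ] tcp [605.3 131.1 176.1] open 20.8 grip 44.1
F [-3.4  3.5 -3.5] M [1.26 0.81 1.5 ] toolz [ 0.  0. -1.] yaw x -48.53
shift before turn [0.2 0.2 1.6] turn -67.93 shift after turn [-0.1  0.2  1.6]
```

Mz jumped to 1.5 N m, ten times the turning torque, after about 68°, so the ring is against its stop. Back off within the prong play, then lift.

```bash
python3 -m crank '[[[0,0,0,0,-2],[0,0,0,0,-2],[0,0,0,0,0],[0,0,0,0,0],[0,0,0,-0.003,0],[0,0,0,-0.005,0],[0,0,0,-0.010,0],[0,0,0,-0.015,0]]]' 40
python3 -c "
from h import *
togo([427.1,349.8,212],-11)"
```

```text
t: 13.3
eef_pos: [605.7, 129.7, 210.8]
tool_rot: [0.925, -0.379, 0.001, 0.001]
ft_force: [0.2, 0.4, -2.6]
opening: 0.232
grip_force: 38.6
t 13.30 q [ 0.473  0.383 -0.026  0.002 -1.162  0.319] tcp [605.7 129.7 210.8] open 20.2 grip 38.6
F [ 0.2  0.4 -2.6] M [-0.02 -0.02  0.02] toolz [ 0.001 -0.002 -1.   ] yaw x -44.6
shift before turn [-281.7  -31.3   -1.8] turn -33.6 shift after turn [-217.3 -182.    -1.8]
```

```bash
python3 -m crank '[[[0,-0.047,-0.0052,-0.002,0],[0,-0.047,-0.0052,0,0],[0,-0.047,-0.0052,0,0],[0,-0.047,-0.0052,0,0],[0,-0.047,-0.0052,0,0],[0,-0.047,-0.0052,0,0],[0,0,0,0,-10],[0,0,0,0,-10]]]' 40
python3 -m crank '[[[0,0,0,0,-10],[0,0,0,0,-3.6],[0,0,0,0.02,0],[0,0,0,0.03,0],[0,0,0,0.02,0],[0,0,0,0,0],[0,0,0,0,0],[0,0,0,0,0]]]' 40
python3 - <<'E'
from m import *
F={c:f'pics/{c}2.png' for c in('top','scene')}
for c in F: snap(c,c+'2.png')
togo([427.1,349.8,76],-11)
ringfit(F)
b=cv2.imread('pics/scene2.png');b2=cv2.imread(F['top'])
cv2.imwrite('pics/c2.png',np.hstack([cv2.resize(b[150:270,350:450],(400,480),interpolation=3),cv2.resize(b2[200:320,160:260],(400,480),interpolation=3)]))
E
```

```text
t: 14.3
eef_pos: [426.7, 351.4, 213.3]
tool_rot: [0.978, -0.209, 0.001, -0.001]
ft_force: [0.2, -0.8, -3.8]
opening: 0.226
grip_force: 39.8
t: 15.3
eef_pos: [427.0, 351.6, 142.7]
tool_rot: [0.995, -0.095, 0.001, -0.001]
ft_force: [0.9, -0.6, -3.4]
opening: 0.229
grip_force: 39.8
t 15.40 q [ 0.98  0.34 -0.29  0.   -0.95  0.4 ] tcp [426.6 351.4 142.1] open 19.8 grip 39.8
F [ 0.1  0.7 -2.8] M [0.03 0.   0.02] toolz [ 0.  0. -1.] yaw x -10.95
shift before turn [ 0.7  1.6 66.1] turn 0.05 shift after turn [ 0.7  1.6 66.1]
top disc ((603.8521728515625, 129.24032592773438), 44.88606643676758) ((603.9410400390625, 129.40476989746094), (88.87026977539062, 89.4725112915039), 84.32617950439453)
  hole 352 [289.91 206.95] [629.7 113.1]
  hole 288 [275.83 223.44] [585.19 147.64]
  hole 16 [289. 221.] [592.59 114.  ]
scene disc ((605.3489990234375, 131.84036254882812), 47.92929458618164) ((605.7592163085938, 131.79786682128906), (93.71984100341797, 95.00442504882812), 53.17013931274414)
  hole 530 [376.97 261.4 ] [632.77 113.  ]
  hole 352 [379.05 245.55] [583.17 148.51]
  hole 6 [362.21 257.79] [606.84  88.38]
```

View pics/c2.png

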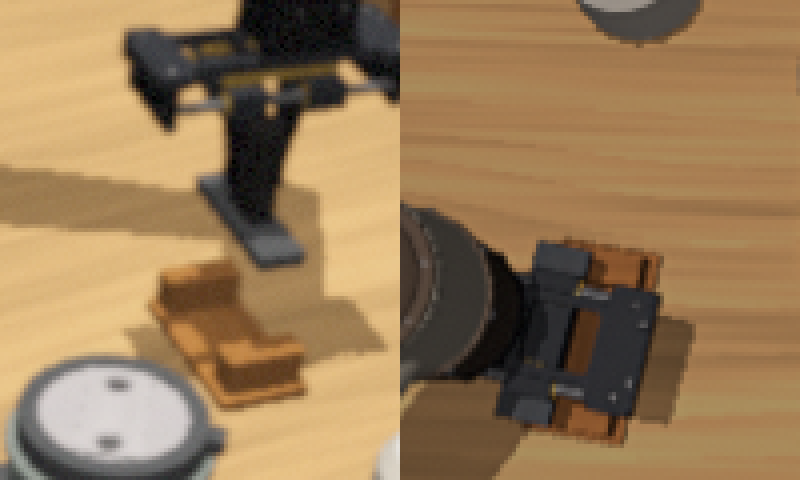

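The picture pair shows the ring holes now at about -37° (they started at +19°), so it turned about 56° and hit the stop. The spanner hangs level and aligned over the rest. Set it back.

```bash
python3 -m crank '[[[0,0.0007,0.0016,0.015,0],[0,0,0,0.02,0],[0,0,0,0.015,0],[0,0,0,0.009,0],[0,0,0,0.004,0],[0,0,0,0.002,0],[0,0,0,0.001,0],[0,0,0,0,0]]]' 40
python3 -c "
from h import *
togo([427.1,349.8,74.5],-11)"
```

```text
t: 16.4
eef_pos: [426.8, 349.5, 75.4]
tool_rot: [0.995, -0.095, 0.0, -0.0]
ft_force: [0.3, 0.6, -3.0]
opening: 0.225
grip_force: 39.8
t 16.40 q [ 0.98   0.414 -0.364  0.    -0.792  0.399] tcp [426.8 349.5  75.4] open 19.6 grip 39.8
F [ 0.3  0.6 -3. ] M [-0.05  0.02  0.01] toolz [ 0.     0.001 -1.   ] yaw x -10.96
shift before turn [ 0.3 -0.4  0.9] turn 0.04 shift after turn [ 0.3 -0.4  0.9]
```

```bash
python3 -m crank '[[[0,0,0,0.001,0],[0,0,0,0,0],[0.05,0,0,0,0],[0.05,0,0,0,0],[0.06,0,0,0,0],[0.06,0,0,0,0],[0.06,0,0,0,0],[0.06,0,0,0,0]]]' 40
python3 -m crank '[[[0.06,0,0,-0.02,0],[0.06,0,0,-0.03,0],[0.06,0,0,-0.04,0],[0.06,0,0,-0.05,0],[0.06,0,0,-0.05,0],[0.06,0,0,-0.01,0],[0.06,0,0,0,0],[0.06,0,0,0,0]]]' 40
python3 - <<'E'
from m import *
F={c:f'pics/{c}3.png' for c in('top','scene')}
for c in F: snap(c,c+'3.png')
togo([427.1,349.8,76],-11)
b=cv2.imread('pics/scene3.png');b2=cv2.imread(F['top'])
cv2.imwrite('pics/c3.png',np.hstack([cv2.resize(b[150:270,350:450],(400,480),interpolation=3),cv2.resize(b2[200:320,160:260],(400,480),interpolation=3)]))
E
```

```text
t: 17.4
eef_pos: [426.6, 349.3, 74.0]
tool_rot: [0.995, -0.095, 0.0, 0.0]
ft_force: [1.1, 1.0, 0.1]
opening: 0.681
grip_force: 0.0
t: 18.4
eef_pos: [426.0, 348.7, 272.1]
tool_rot: [0.995, -0.096, -0.001, 0.001]
ft_force: [0.2, 0.4, -0.2]
opening: 0.691
grip_force: 0.0
t 18.50 q [ 0.98  0.23 -0.09 -0.   -1.26  0.4 ] tcp [426.2 348.8 272.2] open 59.7 grip 0.0
F [0.5 0.2 0.6] M [-0.02 -0.02  0.01] toolz [-0. -0. -1.] yaw x -10.96
shift before turn [  1.   -1.8 196.2] turn 0.04 shift after turn [  1.   -1.8 196.2]
```

View pics/c3.png

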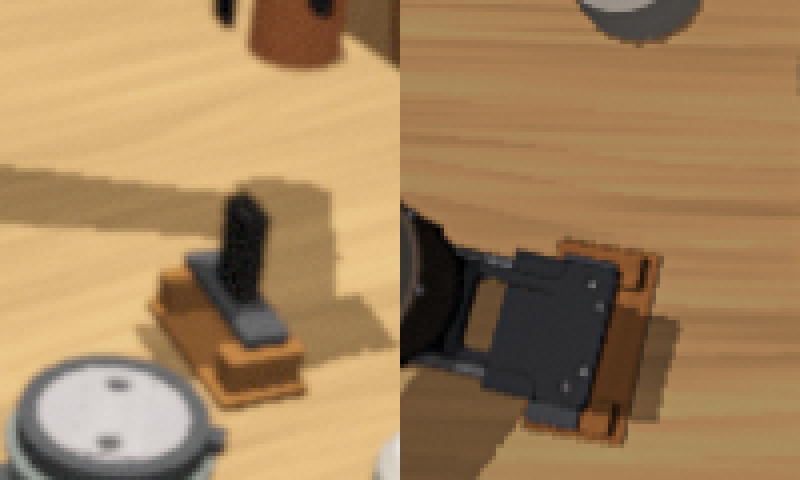

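The spanner is back upright on its rest. The plunger has to be pressed with a tilted tool, but rows can't tilt directly. I'll go to the reach limit at the azimuth matching the plunger's lean and see how the arm behaves when a pose is out of reach.

```bash
python3 -m crank '[[[0,-0.0095,-0.061,0,0],[0,-0.0095,-0.061,0,0],[0,-0.0095,-0.061,0,0],[0,-0.0095,-0.061,0,0],[0,-0.0095,-0.061,0,0],[0,-0.0095,-0.061,0,0],[0,-0.0095,-0.061,0,0],[0,-0.0095,-0.061,0,0]]]'
python3 - <<'E'
from h import *
togo([427.1,349.8,76])
from scipy.optimize import least_squares
D=np.array([[.385,.008,604.1,222.6],[.279,-.207,528,200.2],[.416,-.363,528.4,74.5],[.38,0,599.7,224.6],[.23,-.09,527,272.2],[.41,-.075,597.7,175.9]])
def f(p):
    a0,b0,A,B,C=p;t=D[:,0]-D[:,1]
    return np.r_[a0+A*np.sin(D[:,0])+B*np.cos(t)+C*np.sin(t)-D[:,2],b0+A*np.cos(D[:,0])-B*np.sin(t)+C*np.cos(t)-D[:,3]]
r=least_squares(f,[0,100,400,400,30]);print(r.x.round(1),r.fun.round(1))
u=np.array([atz('top',p,305) for p in([382,183.8],[360.9,241])]);print(u,np.degrees(np.arctan2(*(u[0]-u[1])[1::-1])),u.mean(0))
u=np.array([atz('scene',p,305) for p in([250+125/3.157,170+75/3.157],[250+135/3.157,170+190/3.157])]);print(u,np.degrees(np.arctan2(*(u[1]-u[0])[1::-1])),u.mean(0))
E
```

```text
t: 19.5
eef_pos: [435.9, 803.9, 262.9]
tool_rot: [0.995, -0.097, 0.006, -0.007]
ft_force: [-6.1, 51.0, 89.0]
opening: 0.003
grip_force: 0.0
t 19.50 q [ 1.252  1.074  1.408  0.009 -1.888  0.128] tcp [435.9 803.9 262.9] open 0.3 grip 0.0
F [-6.1 51.  89. ] M [10.69  1.18  0.71] toolz [ 0.013  0.014 -1.   ] yaw x -11.08
shift before turn [ 76.7 450.2 180.6] turn 0 shift after turn [ 76.7 450.2 180.6]
[  -4.  -150.8  567.7  422.4    3.6] [-0.8 -0.4  0.2  0.5  0.5 -0.   0.6  0.6 -0.2 -1.5  0.3  0.2]
[[ 652.97621649 -105.83640666  305.        ]
 [ 519.27210198  -59.62959423  305.        ]] -19.064640624843147 [586.12415924 -82.73300044 305.        ]
[[524.25683925 -55.01928329 305.        ]
 [650.43112203 -99.66976918 305.        ]] -19.48782503801906 [587.34398064 -77.34452624 305.        ]
```

Run:
```python
from h import *
for i in range(3): 
    snap('scene','scene4.png' if i==0 else None); togo([427.1,349.8,76])
```

```text
t 19.55 q [ 1.257  1.088  1.391  0.005 -1.892  0.127] tcp [430.1 803.5 242.6] open 0.9 grip 0.0
F [  1.8   7.5 -14. ] M [ 0.89 -0.27  0.03] toolz [-0.002 -0.019 -1.   ] yaw x -10.77
shift before turn [ 81.5 443.  175.4] turn 0 shift after turn [ 81.5 443.  175.4]
t 19.60 q [ 1.256  1.089  1.389 -0.    -1.889  0.128] tcp [429.7 804.6 240.1] open 0.5 grip 0.0
F [-0.4  1.9 -7. ] M [ 0.13  0.15 -0.04] toolz [-0.006 -0.018 -1.   ] yaw x -10.66
shift before turn [ 82.1 444.3 172.1] turn 0 shift after turn [ 82.1 444.3 172.1]
t 19.65 q [ 1.255  1.084  1.395  0.002 -1.888  0.129] tcp [431.6 804.8 247.5] open 0.7 grip 0.0
F [ 0.2  0.9 -0.4] M [ 0.04 -0.   -0.07] toolz [-0.    -0.006 -1.   ] yaw x -10.76
shift before turn [ 80.3 446.7 174.4] turn 0 shift after turn [ 80.3 446.7 174.4]
```

```bash
python3 -m crank '[[[0,0.002,-0.015,0,0],[0,0.002,-0.015,0,0],[0,0.002,-0.015,0,0],[0,0.002,-0.015,0,0],[0,0.002,-0.015,0,0],[0,0.002,-0.015,0,0],[0,0.002,-0.015,0,0],[0,0.002,-0.015,0,0]]]'
python3 - <<'E'
from h import *
togo([427.1,349.8,76])
E
```

```text
t: 20.65
eef_pos: [434.0, 844.7, 234.8]
tool_rot: [0.994, -0.095, 0.02, -0.041]
ft_force: [0.3, -0.1, -0.0]
opening: 0.003
grip_force: 0.0
t 20.65 q [ 1.272  1.109  1.408  0.022 -1.781  0.113] tcp [434.  844.7 234.8] open 0.3 grip 0.0
F [ 0.3 -0.1 -0. ] M [-0.16  0.1  -0.  ] toolz [ 0.047  0.078 -0.996] yaw x -11.03
shift before turn [ 82.9 499.1 119. ] turn 0 shift after turn [ 82.9 499.1 119. ]
```

Past the reach limit the tool does begin to tilt, about 5° in the right direction. Keep pushing outward and up.

```bash
python3 -m crank '[[[0,0.002,-0.02,-0.015,0],[0,0.002,-0.02,-0.015,0],[0,0.002,-0.02,-0.015,0],[0,0.002,-0.02,-0.015,0],[0,0.002,-0.02,-0.015,0],[0,0.002,-0.02,-0.015,0],[0,0.002,-0.02,-0.015,0],[0,0.002,-0.02,-0.015,0]]]'
python3 - <<'E'
from h import *
togo([427.1,349.8,76])
E
```

```text
t: 21.65
eef_pos: [410.4, 859.8, 312.4]
tool_rot: [0.99, -0.095, 0.044, -0.095]
ft_force: [0.2, -0.4, 0.1]
opening: 0.003
grip_force: 0.0
t 21.65 q [ 1.312  1.033  1.407  0.056 -1.741  0.083] tcp [410.4 859.8 312.4] open 0.3 grip 0.0
F [ 0.2 -0.4  0.1] M [-0.39  0.2  -0.  ] toolz [ 0.105  0.18  -0.978] yaw x -11.34
shift before turn [100.2 535.1 141.1] turn 0 shift after turn [100.2 535.1 141.1]
```

```bash
python3 -m crank '[[[0,-0.006,-0.03,-0.012,0],[0,-0.006,-0.035,-0.012,0],[0,-0.006,-0.035,-0.012,0],[0,-0.006,-0.035,-0.012,0],[0,-0.006,-0.035,-0.012,0],[0,-0.006,-0.035,-0.012,0],[0,-0.006,-0.035,-0.012,0],[0,-0.006,-0.03,-0.012,0]]]'
python3 - <<'E'
from h import *
togo([427.1,349.8,76])
E
```

```text
t: 22.65
eef_pos: [326.4, 925.5, 369.1]
tool_rot: [0.977, -0.093, 0.073, -0.176]
ft_force: [0.4, -0.5, -0.1]
opening: 0.006
grip_force: 0.0
t 22.65 q [ 1.435  0.998  1.407  0.129 -1.617 -0.024] tcp [326.4 925.5 369.1] open 0.6 grip 0.0
F [ 0.4 -0.5 -0.1] M [-0.68  0.35  0.02] toolz [ 0.175  0.331 -0.927] yaw x -12.01
shift before turn [184.9 619.3  99.1] turn 0 shift after turn [184.9 619.3  99.1]
```

```bash
python3 -m crank '[[[0,-0.014,-0.035,-0.008,0],[0,-0.014,-0.035,-0.008,0],[0,-0.014,-0.035,-0.008,0],[0,-0.014,-0.035,-0.008,0],[0,-0.014,-0.035,-0.008,0],[0,-0.014,-0.035,-0.008,0],[0,-0.014,-0.035,-0.008,0],[0,-0.01,-0.03,-0.008,0]]]'
python3 - <<'E'
from h import *
togo([427.1,349.8,76])
E
```

```text
t: 23.65
eef_pos: [204.4, 989.3, 421.4]
tool_rot: [0.958, -0.088, 0.091, -0.259]
ft_force: [-0.2, 0.1, 0.4]
opening: 0.006
grip_force: 0.0
t 23.65 q [ 1.593  0.982  1.407  0.234 -1.487 -0.163] tcp [204.4 989.3 421.4] open 0.5 grip 0.0
F [-0.2  0.1  0.4] M [-1.07  0.42  0.02] toolz [ 0.22   0.48  -0.849] yaw x -12.53
shift before turn [308.4 693.9  35.4] turn 0 shift after turn [308.4 693.9  35.4]
```

Tilted 32° and only about 5° off the plunger's axis, which is good enough. Now I'll fit a kinematic model so I can check the path and joint ranges to the cap before moving.

```bash
cat > kin.py <<'E'
from h import *
from scipy.optimize import least_squares
S_=[([1.56,.385,.008,0,-1.194,-.259],[166.5,602.4,222.6],None),([.98,.414,-.364,0,-.792,.399],[426.8,349.5,75.4],None),([.474,.41,-.075,0,-1.087,.774],[605,131,176],[.987,-.161,0,0]),
([.98,.23,-.09,0,-1.26,.4],[426.2,348.8,272.2],[.995,-.096,-.001,.001]),
([1.272,1.109,1.408,.022,-1.781,.113],[434,844.7,234.8],[.994,-.095,.02,-.041]),([1.312,1.033,1.407,.056,-1.741,.083],[410.4,859.8,312.4],[.99,-.095,.044,-.095]),
([1.435,.998,1.407,.129,-1.617,-.024],[326.4,925.5,369.1],[.977,-.093,.073,-.176]),([1.593,.982,1.407,.234,-1.487,-.163],[204.4,989.3,421.4],[.958,-.088,.091,-.259])]
s4,s6,C0=1,1,None
def wr(q): return Ro.from_euler('z',q[0])*Ro.from_euler('y',q[1]-q[2])*Ro.from_euler('x',s4*q[3])*Ro.from_euler('y',-q[4])*Ro.from_euler('x',s6*q[5])
def pos(P,q):
    a0,b0,A,B,C,L,d=P;t=q[1]-q[2];r=a0+A*np.sin(q[1])+B*np.cos(t)+C*np.sin(t)
    e=np.array([np.cos(q[0]),np.sin(q[0])]);n=np.array([e[1],-e[0]])
    w=np.r_[e*r+n*d,b0+A*np.cos(q[1])-B*np.sin(t)+C*np.cos(t)]
    return w+L*wr(q).apply([1,0,0])
best=None
for a in(1,-1):
  for b in(1,-1):
    s4,s6=a,b
    rel=[wr(q).inv()*Ro.from_quat(r) for q,_,r in S_ if r]
    C=Ro.concatenate(rel).mean();e=max(((C.inv()*r).magnitude()) for r in rel)
    if best is None or e<best[0]: best=(e,a,b,C)
eR,s4,s6,C0=best
fit=least_squares(lambda P:np.concatenate([pos(P,q)-p for q,p,_ in S_]),[0,130,560,420,0,284,160]);PK=fit.x
LO=np.array([-3.14,-1.21,-1.07,-3.16,-2.99,-3.1]);HI=np.array([3.14,2.06,1.41,2.05,-.16,3.1])
def ik(X,R,q0):
    f=lambda q:np.r_[(pos(PK,q)-X)/300,(R.inv()*(wr(q)*C0)).as_rotvec()]
    r=least_squares(f,np.clip(q0,LO+.01,HI-.01),bounds=(LO,HI));return r.x,np.abs(r.fun).max()
E
python3 - <<'E'
from kin import *
np.set_printoptions(precision=2,suppress=True)
print(eR,s4,s6,C0.as_matrix());print(PK,np.abs(fit.fun).max())
o=ctrl.get_obs();q=np.array(o['joint_positions']);R=Ro.from_quat(o['tool_rot'])
cap=np.array([579.9,-98.5,202]);z=R.apply([0,0,1])
pre=cap-z*110
for turn in(0,97,-83):
  qq=q;print('turn',turn)
  for P in([204,989,421],[400,700,430],[560,400,430],[600,200,430],[600,0,420],pre,cap-z*40,cap+z*35):
    k=turn if P[1]<100 else 0
    qq,e=ik(np.array(P),R*Ro.from_euler('z',k,degrees=True),qq);print(np.round(P),qq,round(e,4))
E
```

```text
0.0058731025807233295 -1 -1 [[-0.  0.  1.]
 [-1.  0. -0.]
 [-0. -1.  0.]]
[-26.16 145.84 571.87 443.5    9.82 296.1  159.64] 17.424727496892956
turn 0
[204 989 421] [ 1.6   0.97  1.41  0.24 -1.5  -0.16] 0.0058
[400 700 430] [ 1.28  0.38  0.37  0.08 -1.01  0.09] 0.0
[560 400 430] [ 0.77  0.21  0.13 -0.23 -0.98  0.7 ] 0.0
[600 200 430] [ 0.41  0.17  0.09 -0.41 -1.09  1.1 ] 0.0
[600   0 420] [ 0.03  0.2   0.1  -0.52 -1.25  1.47] 0.0
[ 556. -151.  295.] [-0.26  0.28 -0.09 -0.6  -1.17  1.87] 0.0
[ 571. -118.  236.] [-0.19  0.32 -0.18 -0.64 -1.03  1.9 ] 0.0
[588. -82. 172.] [-0.12  0.37 -0.26 -0.71 -0.89  1.95] 0.0
turn 97
[204 989 421] [ 1.6   0.97  1.41  0.24 -1.5  -0.16] 0.0058
[400 700 430] [ 1.28  0.38  0.37  0.08 -1.01  0.09] 0.0
[560 400 430] [ 0.77  0.21  0.13 -0.23 -0.98  0.7 ] 0.0
[600 200 430] [ 0.41  0.17  0.09 -0.41 -1.09  1.1 ] 0.0
[600   0 420] [ 0.03  0.2   0.1  -0.52 -1.25 -0.22] 0.0
[ 556. -151.  295.] [-0.26  0.28 -0.09 -0.6  -1.17  0.18] 0.0
[ 571. -118.  236.] [-0.19  0.32 -0.18 -0.64 -1.03  0.21] 0.0
[588. -82. 172.] [-0.12  0.37 -0.26 -0.71 -0.89  0.26] 0.0
turn -83
[204 989 421] [ 1.6   0.97  1.41  0.24 -1.5  -0.16] 0.0058
[400 700 430] [ 1.28  0.38  0.37  0.08 -1.01  0.09] 0.0
[560 400 430] [ 0.77  0.21  0.13 -0.23 -0.98  0.7 ] 0.0
[600 200 430] [ 0.41  0.17  0.09 -0.41 -1.09  1.1 ] 0.0
[600   0 420] [ 0.03  0.2   0.1  -0.52 -1.24  2.92] 0.0
[ 556. -151.  295.] [-0.19  0.25 -0.07 -0.49 -1.17  3.1 ] 0.0949
[ 571. -118.  236.] [-0.11  0.29 -0.16 -0.5  -1.02  3.1 ] 0.1077
[588. -82. 172.] [-0.04  0.34 -0.23 -0.52 -0.88  3.1 ] 0.1238
```

```bash
python3 -m crank '[[[0,0,0,0,5],[0,0,0,0,10],[0,0,0,0,10],[0,0,0,0,10],[0,0,0,0,10],[0,0,0,0,10],[0,0,0,0,10],[0,0,0,0,10]]]'
python3 -m crank '[[[0,0,0,0,10],[0,0,0,0,10],[0,0,0,0,2],[0,0,0,0,0],[0,0,0,0,0],[0,0,0,0,0],[0,0,0,0,0],[0,0,0,0,0]]]'
cat > leg.py <<'E'
from h import *
np.set_printoptions(precision=1,suppress=True)
def legs(*pts):
    o=ctrl.get_obs();R=Ro.from_quat(o['tool_rot']);p=np.array(o['eef_pos'])
    togo(p)
    print('tool y',R.apply([0,1,0]).round(3))
    for P in pts:
        d=R.inv().apply(np.array(P)-p);print(np.array(P),'d',d,'norm',np.linalg.norm(d).round(1),'/8',d/8);p=np.array(P)
E
python3 -c "
from leg import *
legs([400,700,430],[590,300,430],[595,0,420])"
```

```text
t: 24.65
eef_pos: [205.7, 988.9, 421.6]
tool_rot: [0.704, -0.655, -0.086, -0.261]
ft_force: [-0.4, 0.1, -0.4]
opening: 0.006
grip_force: 0.0
t: 25.65
eef_pos: [205.6, 988.9, 421.0]
tool_rot: [-0.569, 0.775, 0.133, 0.24]
ft_force: [0.5, 0.1, -0.7]
opening: 0.005
grip_force: 0.0
t 25.65 q [ 1.6  1.   1.4  0.2 -1.5 -1.9] tcp [205.6 988.9 421. ] open 0.5 grip 0.0
F [ 0.5  0.1 -0.7] M [-0.9  0.3 -0.1] toolz [ 0.2  0.5 -0.8] yaw x -106.22
shift before turn [0. 0. 0.] turn 0 shift after turn [0. 0. 0.]
tool y [-0.9  0.3 -0.1]
[400 700 430] d [ 185.5 -276.2 -103.2] norm 348.3 /8 [ 23.2 -34.5 -12.9]
[590 300 430] d [ 282.1 -306.7 -149.7] norm 442.8 /8 [ 35.3 -38.3 -18.7]
[595   0 420] d [ 249.6  -99.3 -134.1] norm 300.2 /8 [ 31.2 -12.4 -16.8]
```

```bash
python3 -m crank '[[[0,0.012,-0.018,-0.007,0],[0,0.024,-0.036,-0.013,0],[0,0.025,-0.037,-0.014,0],[0,0.025,-0.037,-0.014,0],[0,0.025,-0.037,-0.014,0],[0,0.025,-0.037,-0.014,0],[0,0.025,-0.037,-0.014,0],[0,0.025,-0.037,-0.013,0]]]'
python3 -m crank '[[[0,0.035,-0.038,-0.019,0],[0,0.035,-0.038,-0.019,0],[0,0.035,-0.038,-0.019,0],[0,0.035,-0.038,-0.019,0],[0,0.035,-0.038,-0.019,0],[0,0.035,-0.038,-0.019,0],[0,0.036,-0.039,-0.018,0],[0,0.036,-0.039,-0.018,0]]]'
python3 - <<'E'
from leg import *
np.set_printoptions(precision=3,suppress=True)
o=ctrl.get_obs();R=Ro.from_quat(o['tool_rot']);z=R.apply([0,0,1]);print(z)
legs([595,0,420],np.array([579.9,-98.5,202])-z*120)
E
```

```text
t: 26.65
eef_pos: [400.4, 698.0, 430.3]
tool_rot: [-0.569, 0.775, 0.133, 0.24]
ft_force: [-0.6, 1.2, -0.5]
opening: 0.003
grip_force: 0.0
t: 27.65
eef_pos: [589.2, 298.1, 430.5]
tool_rot: [-0.569, 0.775, 0.133, 0.24]
ft_force: [0.1, 0.9, 0.2]
opening: 0.004
grip_force: 0.0
[ 0.221  0.48  -0.849]
t 27.65 q [ 0.566  0.173  0.229 -0.317 -1.164 -0.813] tcp [589.2 298.1 430.5] open 0.4 grip 0.0
F [0.1 0.9 0.2] M [-0.89  0.37 -0.04] toolz [ 0.221  0.48  -0.849] yaw x -106.17
shift before turn [0. 0. 0.] turn 0 shift after turn [0. 0. 0.]
tool y [-0.946  0.317 -0.067]
[595   0 420] d [ 248.006  -99.37  -132.759] norm 298.3 /8 [ 31.001 -12.421 -16.595]
[ 553.352 -156.053  303.896] d [198.37   -2.307  14.529] norm 198.9 /8 [24.796 -0.288  1.816]
```

Run:
```python
from leg import *
legs([555,-160,410],[553,-156,304])
```

```text
t 27.65 q [ 0.6  0.2  0.2 -0.3 -1.2 -0.8] tcp [589.2 298.1 430.5] open 0.4 grip 0.0
F [0.1 0.9 0.2] M [-0.9  0.4 -0. ] toolz [ 0.2  0.5 -0.8] yaw x -106.17
shift before turn [0. 0. 0.] turn 0 shift after turn [0. 0. 0.]
tool y [-0.9  0.3 -0.1]
[ 555 -160  410] d [ 393.6 -111.6 -209.9] norm 459.8 /8 [ 49.2 -14.  -26.2]
[ 553 -156  304] d [52.7 10.3 91.5] norm 106.1 /8 [ 6.6  1.3 11.4]
```

```bash
python3 -m crank '[[[0,0.045,-0.012,-0.024,0],[0,0.049,-0.014,-0.026,0],[0,0.05,-0.014,-0.027,0],[0,0.05,-0.014,-0.027,0],[0,0.05,-0.014,-0.027,0],[0,0.05,-0.014,-0.027,0],[0,0.05,-0.014,-0.027,0],[0,0.05,-0.014,-0.026,0]]]'
python3 -m crank '[[[0,0,0,0,0],[0,0.007,0.0015,0.012,0],[0,0.0085,0.0015,0.015,0],[0,0.0085,0.0015,0.015,0],[0,0.0085,0.0015,0.015,0],[0,0.0085,0.0015,0.015,0],[0,0.0085,0.0015,0.012,0],[0,0,0,0,0]]]'
python3 - <<'E'
from leg import *
np.set_printoptions(precision=2,suppress=True)
for c in('top','scene'): snap(c,c+'5.png')
for c in('top','scene'): 
  for n in ('cap_top','handle_bar'): print(c,n,[(round(q['p'],2),np.array(q['position'])) for q in landmark_of(c,n)[:2]])
  print('tcp px',proj(c,ctrl.get_obs()['eef_pos']),'cap px',proj(c,[579.9,-98.5,202]))
legs([553,-156,304])
a=cv2.imread('pics/scene5.png');b=cv2.imread('pics/top5.png')
cv2.imwrite('pics/c5.png',np.hstack([cv2.resize(a[150:300,240:340],(400,600),interpolation=3),cv2.resize(b[150:300,330:430],(400,600),interpolation=3)]))
E
```

```text
t: 28.65
eef_pos: [552.1, -160.5, 410.9]
tool_rot: [-0.569, 0.775, 0.132, 0.24]
ft_force: [0.7, -0.4, -0.2]
opening: 0.006
grip_force: 0.0
t: 29.65
eef_pos: [550.3, -155.9, 310.8]
tool_rot: [-0.568, 0.776, 0.134, 0.239]
ft_force: [-0.3, -0.6, 0.3]
opening: 0.006
grip_force: 0.0
top cap_top [(0.85, array([371.8, 225.9])), (0.39, array([204.5, 274.8]))]
top handle_bar [(0.81, array([371.7, 211.9]))]
tcp px [404.55 227.57] cap px [373.79 223.64]
scene cap_top []
scene handle_bar [(0.83, array([290.4, 216. ]))]
tcp px [247.96 207.51] cap px [282.15 251.34]
t 29.95 q [-0.32  0.26  0.14 -0.56 -1.41  0.09] tcp [ 551.1 -156.2  313.2] open 0.1 grip 0.0
F [ 0.1 -0.3  0. ] M [-0.96  0.37 -0.02] toolz [ 0.22  0.48 -0.85] yaw x -106.18
shift before turn [0. 0. 0.] turn 0 shift after turn [0. 0. 0.]
tool y [-0.95  0.32 -0.07]
[ 553 -156  304] d [ 4.19 -1.14  8.34] norm 9.4 /8 [ 0.52 -0.14  1.04]
```

View pics/c5.png

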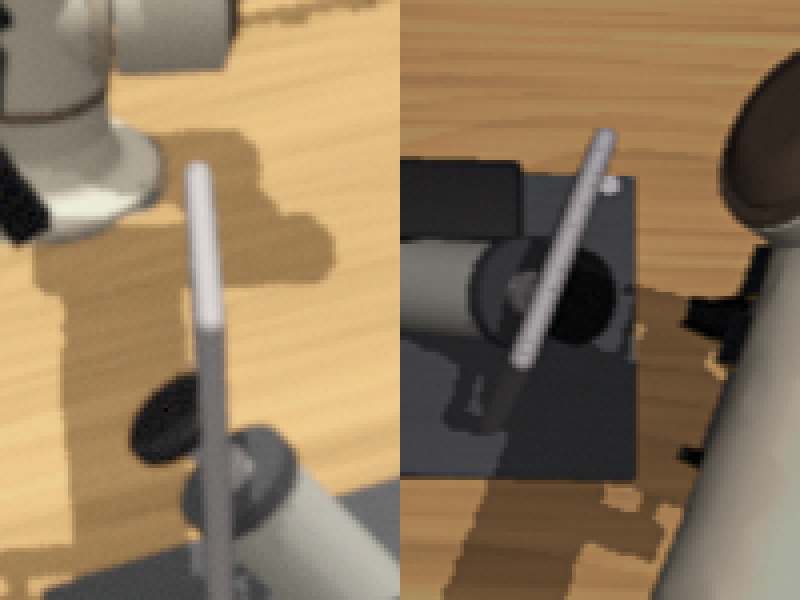

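Scene half: cap at crop ~(170,415), clear of the gripper. Top half: cap at ~(577,293), with the fingers to the right on the plunger's low side. Both match the triangulated cap position, so come in along the axis.

```bash
cat >> leg.py <<'E'
a=np.array([-.19,-.541,.819]);con=np.array([576.6,-107.8,195.1])
def st():
    o=ctrl.get_obs();R=Ro.from_quat(o['tool_rot']);d=np.array(o['eef_pos'])-con
    print('t %.2f'%o['t'],'along a',(d@a).round(1),'lat',(d-(d@a)*a).round(1),'F.a',(np.array(o['ft_force'])@a).round(1),'F',np.round(o['ft_force'],1),'-a in tool',R.inv().apply(-a).round(3))
E
python3 -c "
from leg import *
st();legs(con+40*a,con+12*a)"
```

```text
t 29.95 along a 127.8 lat [-1.3 20.7 13.5] F.a 0.2 F [ 0.1 -0.3  0. ] -a in tool [-0.1  0.   1. ]
t 29.95 q [-0.3  0.3  0.1 -0.6 -1.4  0.1] tcp [ 551.1 -156.2  313.2] open 0.1 grip 0.0
F [ 0.1 -0.3  0. ] M [-1.   0.4 -0. ] toolz [ 0.2  0.5 -0.8] yaw x -106.18
shift before turn [0. 0. 0.] turn 0 shift after turn [0. 0. 0.]
tool y [-0.9  0.3 -0.1]
[ 569.  -129.4  227.9] d [18.5 -2.7 89.3] norm 91.2 /8 [ 2.3 -0.3 11.2]
[ 574.3 -114.3  204.9] d [-1.7  1.3 27.9] norm 28.0 /8 [-0.2  0.2  3.5]
```

```bash
python3 -m crank '[[[0,0.006,0,0.004,0],[0,0.006,-0.001,0.01,0],[0,0.004,-0.001,0.014,0],[0,0.0025,0,0.016,0],[0,0,0,0.016,0],[0,0,0,0.016,0],[0,0,0,0.009,0],[0,0,0,0.004,0]]]'
python3 -m crank '[[[0,0,0,0.004,0],[0,0,0,0.004,0],[0,0,0,0.004,0],[0,0,0,0.004,0],[0,0,0,0.003,0],[0,0,0,0.003,0],[0,0,0,0.002,0],[0,0,0,0,0]]]'
python3 -c "
from leg import *
np.set_printoptions(precision=3,suppress=True)
st()"
```

```text
t: 30.95
eef_pos: [568.0, -128.7, 226.7]
tool_rot: [-0.569, 0.775, 0.133, 0.239]
ft_force: [-0.3, 1.0, -0.2]
opening: 0.002
grip_force: 0.0
t: 31.95
eef_pos: [573.1, -117.6, 206.7]
tool_rot: [-0.569, 0.776, 0.133, 0.24]
ft_force: [0.9, 1.1, 0.5]
opening: 0.009
grip_force: 0.0
t 31.95 along a 15.4 lat [-0.5 -1.4 -1.1] F.a -0.4 F [0.9 1.1 0.5] -a in tool [-0.06   0.046  0.997]
```

```bash
python3 -m crank '[[[0,-0.0003,0.0002,0.004,0],[0,-0.0003,0.0002,0.004,0],[0,-0.0003,0.0002,0.004,0],[0,-0.0003,0.0002,0.004,0],[0,-0.0003,0.0002,0.004,0],[0,-0.0003,0.0002,0.003,0],[0,0,0,0.003,0],[0,0,0,0,0]]]'
python3 -c "
from leg import *
np.set_printoptions(precision=3,suppress=True)
st()"
```

```text
t: 32.95
eef_pos: [578.2, -103.3, 185.7]
tool_rot: [-0.569, 0.775, 0.133, 0.24]
ft_force: [-2.2, -0.4, 3.9]
opening: 0.007
grip_force: 1.7
t 32.95 along a -10.4 lat [-0.4 -1.2 -0.9] F.a 3.8 F [-2.2 -0.4  3.9] -a in tool [-0.06   0.046  0.997]
```

```bash
python3 -m crank '[[[0,-0.0003,0.0002,0.003,0],[0,-0.0002,0.0001,0.003,0],[0,-0.0002,0.0001,0.003,0],[0,-0.0002,0.0001,0.003,0],[0,-0.0002,0.0001,0.002,0],[0,-0.0001,0.0001,0.002,0],[0,0,0,0.001,0],[0,0,0,0,0]]]'
python3 -c "
from leg import *
np.set_printoptions(precision=3,suppress=True)
st()"
```

```text
t: 33.95
eef_pos: [581.3, -95.0, 172.9]
tool_rot: [-0.569, 0.775, 0.132, 0.239]
ft_force: [-6.1, -6.2, 9.4]
opening: 0.002
grip_force: 5.9
t 33.95 along a -26.0 lat [-0.2 -1.3 -0.9] F.a 12.2 F [-6.1 -6.2  9.4] -a in tool [-0.061  0.047  0.997]
```

```bash
python3 -m crank '[[[0,-0.0001,0.0001,0.002,0],[0,-0.0001,0.0001,0.001,0],[0,-0.0001,0.0001,0.001,0],[0,0,0,0.001,0],[0,0,0,0.001,0],[0,0,0,0.0005,0],[0,0,0,0.0003,0],[0,0,0,0,0]]]'
python3 -c "
from leg import *
np.set_printoptions(precision=3,suppress=True)
st()"
```

```text
t: 34.95
eef_pos: [582.4, -92.5, 168.9]
tool_rot: [-0.57, 0.775, 0.131, 0.239]
ft_force: [-9.7, -8.8, 15.2]
opening: 0.004
grip_force: 9.4
t 34.95 along a -30.9 lat [-0.1 -1.4 -0.9] F.a 19.1 F [-9.7 -8.8 15.2] -a in tool [-0.062  0.048  0.997]
```

At 30.9 mm and 19 N it is on the stiff stop. Press slightly firmer, hold, then withdraw along the axis.

```bash
python3 -m crank '[[[0,0,0,0.0008,0],[0,0,0,0,0],[0,0,0,0,0],[0,0,0,0,0],[0,0,0,0,0],[0,0,0,0,0],[0,0,0,0,0],[0,0,0,0,0]]]'
python3 -c "
from leg import *
st()"
python3 -m crank '[[[0,0,0,-0.002,0],[0,0.0003,-0.0002,-0.006,0],[0,0.0005,-0.0004,-0.010,0],[0,0.001,-0.0006,-0.014,0],[0,0.001,-0.0006,-0.016,0],[0,0.001,-0.0006,-0.016,0],[0,0.001,-0.0006,-0.016,0],[0,0.001,0,-0.016,0]]]'
python3 -c "
from leg import *
st()"
```

```text
t: 35.95
eef_pos: [582.5, -92.5, 168.8]
tool_rot: [-0.57, 0.775, 0.131, 0.239]
ft_force: [-10.3, -10.5, 17.9]
opening: 0.007
grip_force: 10.8
t 35.95 along a -30.9 lat [-0.  -1.4 -1. ] F.a 22.3 F [-10.3 -10.5  17.9] -a in tool [-0.1  0.   1. ]
t: 36.95
eef_pos: [563.2, -142.1, 245.0]
tool_rot: [-0.569, 0.775, 0.133, 0.24]
ft_force: [0.1, 0.4, -0.2]
opening: 0.007
grip_force: 0.0
t 36.95 along a 62.0 lat [-1.6 -0.8 -0.9] F.a -0.3 F [ 0.1  0.4 -0.2] -a in tool [-0.1  0.   1. ]
```

Force rose with no further travel, which confirms the hard stop. Back away further and check the scene one last time.

```bash
python3 -m crank '[[[0,0,0,-0.02,0],[0,0.005,0,-0.02,0],[0,0.005,0,-0.02,0],[0,0.005,0,-0.02,0],[0,0.005,0,-0.02,0],[0,0,0,-0.01,0],[0,0,0,0,0],[0,0,0,0,0]]]'
python3 - <<'E'
from m import *
F={c:f'pics/{c}6.png' for c in('top','scene')}
for c in F: snap(c,c+'6.png')
ringfit(F);spanfit(F,{'top':(180,250,60,70),'scene':(375,180,60,75)},(428,346,-.15),90)
for n in('cap_top','stone','mallet','chisel'):
  print(n,[np.array(q['position']) for c in('scene','top') for q in landmark_of(c,n)[:1]])
a=cv2.imread('pics/scene6.png');cv2.imwrite('pics/c6.png',cv2.resize(a[150:390,140:480],(800,565),interpolation=3))
E
```

```text
t: 37.95
eef_pos: [534.2, -210.2, 326.6]
tool_rot: [-0.569, 0.775, 0.134, 0.24]
ft_force: [0.5, -0.0, 0.4]
opening: 0.005
grip_force: 0.0
top disc ((603.99853515625, 129.93463134765625), 45.18463897705078) ((604.002685546875, 129.4677276611328), (88.77538299560547, 89.7994384765625), 94.2491683959961)
  hole 320 [289.85 206.85] [629.97 113.26]
  hole 288 [275.83 223.44] [585.19 147.64]
  hole 16 [289. 221.] [592.59 114.  ]
scene disc ((605.674072265625, 131.7033233642578), 48.2762451171875) ((605.8917846679688, 131.78216552734375), (93.79515838623047, 95.66368103027344), 51.00038146972656)
  hole 572 [376.99 261.59] [633.36 112.71]
  hole 304 [379.26 245.74] [584.04 148.6 ]
  hole 12 [381.44 242.31] [574.53 160.54]
['top'] [427.91 348.29  -0.18] -10.13225103413083 66.58431372549019
['scene'] [426.58 351.76  -0.32] -18.191114187882896 140.15686274509807
['top', 'scene'] [428.09 348.42  -0.22] -12.350110579040551 240.843137254902
cap_top [array([282.4, 252.2]), array([377. , 223.7])]
stone [array([166., 300.]), array([377.3, 222.1])]
mallet [array([458. , 291.5]), array([219.4, 191.8])]
chisel [array([198. , 380.4]), array([451.4, 206.9])]
```

View pics/c6.png

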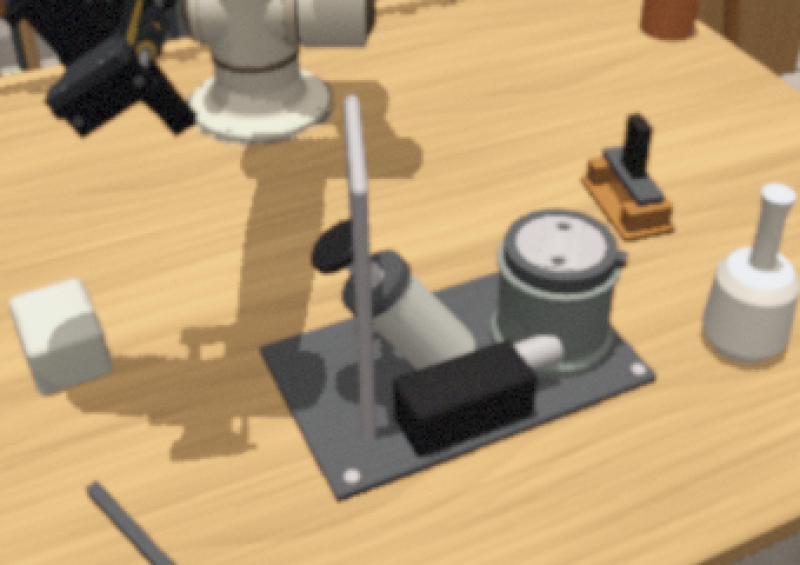

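The final view shows the spanner upright on its rest (crop (640,160)), the ring turned with its holes at (563,227) and (557,262), and the cap sprung back at (335,245). The stone, mallet and chisel have not moved and the arm is clear.

```bash
python3 -c "
from rig import job
print(job.finish_job())"
```

```text
the job is handed in; nothing more can be done
None
```

I turned the ring clockwise to its stop, set the spanner back upright on its rest, then pressed the plunger onto its second stop, held it for about a second and let it spring back; I handed the job in at about 38 s (the verdict wasn't shown), with stone, mallet and chisel untouched and an 89 N wrist-force reading (limit 120 N) when the arm hit its reach limit as I tilted the tool.

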